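# Slide the reagent tray under the photometer stand and seat it on its sprung buffer

### The arm

A 7-joint arm with a two-finger parallel gripper is mounted at the origin on the work surface. World frame = base frame: x ahead of the robot, y to its left, z up, the work surface at z = 0. Lengths are in m, angles in rad, forces in N, time in s.
With the tool pointing down it reaches from about 0.4 to 0.85 m from the base axis. Payload 10.4 kg.
Tool frame: the origin (TCP) lies midway between the tips of the shut fingers; the grasp point (between the pads) lies 19 mm behind it; z points along the fingers, y is the line along which they close (so a half turn about z gives the same grasp; the last joint's range is limited). The gripper opens to 87 mm and grips with 3 to 60 N. Pads are 19 mm wide; open, the fingers measure 117 mm over their backs; the gripper's body (75 mm by 190 mm) begins 51 mm behind the grasp point.
Start: joints at [1.239, 0.332, -0.065, 1.46, 0.022, 1.35, -0.088], TCP at [0.19, -0.595, 0.223] pointing down, gripper open.
Joint ranges: [-2.6, 2.6], [-0.5, 2.12], [-1.47, 1.34], [0.16, 2.42], [-1.27, 4.41], [0.06, 2.06], [-2.6, 2.6]. Speed limits (rad/s): [2.22, 2.22, 2.79, 2.79, 3.14, 3.14, 3.14].

### API

Orientations are given as a unit quaternion [x, y, z, w].
In Python, from bench import sensors, eyes, order gives the robot as it stands.
- The arm moves only by the tool arm_command, never from a script. Its argument "steps" is a list of rows, each an object with "rot": the turn, a rotation vector about the world's x, y, z in degrees, a list of three; "slide": the shift along the world's x, y, z in m, a list of three; "grip": the opening, from 0 (shut) to 1 (fully open). A call has exactly 8 rows; each row shifts and turns the commanded pose from where the row before left it; what a row does not reach is not made up. A row lasts 1/8 s, in which the tool goes at most 62.5 mm and 10.7 degrees, less where a joint would pass 70% of its speed; a pose out of reach is approached as far as the arm can. A call with a gripper value outside its range is refused whole. The fingers move at their own pace and stop on an object; "newtons" is the grip in N (left out, the last holds). Time passes only in rows, so rows that do not move let the fingers close, or fill a call up. It gives the time, the measured TCP pose, the force, the opening and the grip force at its end, in the units of the state.
- sensors.read_state(): the state, without advancing time (a new reading comes with each control period).
- eyes.camera(name): name is "scene" or "side" or "wrist"; returns a dict with "pixels" (400x640x3 uint8, red, green, blue), "intrinsics" (3x3 intrinsics, pixels), "pose" (4x4, takes a point from camera to world coordinates). Camera axes: x right, y down, z forward; pixel columns grow to the right and rows downward; lengths in m; the calibration is good to about 2 mm. A picture is of the moment at which its call begins. There is no depth.
- order.close_job(): hands the job in; it is judged then, once.
Trained networks look in a picture, given as the dict that the camera call returned (one of the last four; its "shot" number tells which), for a name from the list of things; names that differ only in an ending like _2 or _b are one class to them, and where a whole thing is asked for, a point or a joint stands for the part that bears it (a point fixed in the world has none). Each returns a list of dicts, best first, with "conf" (0 to 1); they miss things now and then, are a little off and sometimes report something else, mostly with a low value. They report only what shows in the picture. A call takes as long as a camera call.
- eyes.look_for(name, picture): "bbox" ([left, top, right, bottom] in pixels, round what is visible of it).
The state is a dict: "time": time; "joint_positions": joint angles; "joint_vel": joint speeds; "joint_torque": joint torques, N m; "ee_pos": TCP position; "eef_rot": TCP orientation; "ft_force": force on the tool from outside, world axes, zero at the start; "torque": the same for the moment, N m; "width": finger opening in m; "grip_force": force on a finger pad.
Only numpy, scipy, OpenCV 4.12 (cv2) and the standard library are available. Lean on these libraries where they do the work, as an engineer would, in place of code of your own. Each camera call takes 0.05 s, during which the arm holds its last target. There are 200 camera calls.

### The job

Take the low reagent tray by its fin handle, line it up with the mouth between the two guide rails, and slide it along the bench, without lifting it, in under the overhanging deck of the photometer stand; neither the tray nor its cassettes may touch the stand. Somewhere under the deck, at a depth that differs each time and cannot be seen, it meets a sprung buffer: feel for it, press it in with about 12 N over the drag of the bench, hold it for a moment, never more than 20 N, then let go so that the tray stays there, straight, resting against the buffer. Leave both cassettes flat in the tray and the other things on the bench undisturbed.

Things in the scene. Friction and masses are not known exactly. Their poses are not given: they have to be found in the camera images.
- stand: Fixed aluminium stand: deck 280 (x) x 300 (y) x 14 mm on four 20 mm posts (x +-125, y +-138), underside 58 and top 72 mm above the bench; a photometer, to 187 mm high, stands on it, 90 mm behind the deck's front edge. Origin on the bench under the deck's centre; +x points in under the deck, the way the tray goes; front edge at x = -140 mm.
- rails: Two fixed steel guide rails on the bench, 25 mm high, 10 mm thick, same origin and axes as the stand. Inner faces at y = +-71 mm (6 mm clear of the tray each side) from x = -140 to +100 mm; in front of that they flare outwards to about y = +-86 mm at x = -185 mm.
- dock: Dark block under the deck's rear, same origin and axes as the stand. Carries a sprung rubber pad, 90 mm wide, 4 to 28 mm high, facing the mouth, at unmeasured depth: face at x = +5 to +55 mm, so the tray meets it with its centre at x = -95 to -45 mm. The pad yields at 3 N, then 1.5 N more per mm, 20 mm travel; let go, it stays pressed on the tray, which may back out by some mm.
- tray: Loose open steel tray, 200 (x) x 130 (y) mm, walls 30 mm high, 4 mm thick, about 0.7 kg with its load. Origin under its centre, on the bench; +x is its leading end, the fin handle is at its -x end. It stands on the bench and drags with about 3 to 7 N.
- tray_handle (a point): Centre of the tray's handle, an upright steel fin 14 mm thick (along the tray's y) and 52 mm long (along x), from 10 to 50 mm above the bench. This point lies 125 mm behind the tray's centre (x = -125 mm in the tray) and 35 mm above the bench; axes as the tray's.
- cassette_a: White reagent cassette 86 x 112 mm, 42 mm high with its three round caps, 0.12 kg, lying loose in the compartment next to the handle. Origin under its centre, 4 mm above the bench when flat in the tray; its top is then 46 mm above the bench, 12 mm under the deck.
- cassette_b: The same kind of cassette in the compartment at the tray's leading end.
- tip_box_a: Bystander: pipette tip box 120 x 85 x 66 mm, origin under its centre.
- tip_box_b: Bystander: pipette tip box 120 x 85 x 66 mm, origin under its centre.
- specimen_cup: Bystander: capped cup, diameter 56 mm, 65 mm high, origin under its centre.
- marker: Bystander: marker pen 130 mm long, 12 mm thick, origin under it.
- wash_bottle: Bystander: bottle, diameter 68 mm, 170 mm high, origin under its centre.

How it is judged:
By the outcome, as a careful person would: the job done as asked, in the order asked, and still so for the second after the job is handed in, with the robot touching nothing.
It also fails if it takes over 70 s, if anything falls off the work surface, if the arm or the gripper's body presses on something with over 40 N, if the wrist force passes 120 N, or if a joint passes its speed limit or range.

## Working session

There is one attempt and no reset: what is moved stays moved. The work goes in short steps, Python scripts to look and compute and a tool call to move; the robot and the scene stay as the last step left them, time stands still between calls to the robot, and variables do not carry over. Pictures are saved under pics/ and viewed, at most 10 in all, crops included, and the job is handed in when it is done.

Besides the shell and the picture viewer there is one more tool, called after ">>>" as name([rows], argument=value, ...), one row to a line, values as JSON. arm_command: Moves the arm, as the interface text tells. Its arguments: {"type":"object","properties":{"steps":{"type":"array","items":{"type":"object","properties":{"rot":{"type":"array","items":{"type":"number"}},"slide":{"type":"array","items":{"type":"number"}},"grip":{"type":"number"}}}},"newtons":{"type":"number"}},"required":["steps"]}

```bash
mkdir -p pics
cat > h.py <<'E'
import numpy as np, cv2
from bench import sensors, eyes, order
def snap(n,f):
    p=eyes.camera(n); cv2.imwrite('pics/'+f,p['pixels'][:,:,::-1]); return p
def ray(p,u,v):
    K=np.array(p['intrinsics']);T=np.array(p['pose'])
    return T[:3,3],T[:3,:3]@np.linalg.inv(K)@[u,v,1]
def px2w(p,u,v,z):
    o,d=ray(p,u,v); return (o+d*(z-o[2])/d[2])[:2].round(4)
def w2px(p,X):
    T=np.linalg.inv(np.array(p['pose']));c=T[:3,:3]@np.array(X)+T[:3,3]
    q=np.array(p['intrinsics'])@c; return (q[:2]/q[2]).round(1)
E
python3 - <<'E'
from h import *
for n in('scene','side'):
    p=snap(n,n+'1.png'); np.savez(n+'1.npz',**{k:np.array(p[k]) for k in('pixels','intrinsics','pose')})
    print(n,np.array(p['pose']).round(3).tolist())
    for t in('stand','rails','tray','tray_handle','cassette_a','tip_box_a','specimen_cup','marker','wash_bottle'):
        print(t,[(round(d['conf'],2),np.round(d['bbox']).tolist()) for d in eyes.look_for(t,p)[:3]])
s=sensors.read_state();print(s)
E
```

```text
scene [[0.646, 0.729, -0.226, 0.82], [0.763, -0.616, 0.197, -0.27], [0.004, -0.3, -0.954, 0.94], [0.0, 0.0, 0.0, 1.0]]
stand [(0.73, [249.0, 146.0, 344.0, 235.0]), (0.72, [334.0, 2.0, 508.0, 157.0])]
rails [(0.91, [329.0, 87.0, 397.0, 152.0])]
tray [(0.83, [244.0, 145.0, 345.0, 236.0])]
tray_handle [(0.89, [248.0, 146.0, 343.0, 234.0])]
cassette_a [(0.98, [283.0, 149.0, 338.0, 205.0]), (0.57, [253.0, 173.0, 307.0, 230.0])]
tip_box_a [(0.58, [266.0, 251.0, 326.0, 320.0]), (0.55, [143.0, 287.0, 208.0, 358.0])]
specimen_cup [(0.65, [383.0, 196.0, 410.0, 228.0]), (0.57, [330.0, 89.0, 394.0, 151.0])]
marker [(0.85, [206.0, 290.0, 264.0, 311.0])]
wash_bottle [(0.69, [332.0, 246.0, 366.0, 281.0])]
side [[0.925, 0.276, -0.26, 0.942], [0.379, -0.661, 0.648, -0.855], [0.007, -0.698, -0.716, 0.927], [0.0, 0.0, 0.0, 1.0]]
stand [(0.6, [277.0, 53.0, 389.0, 159.0])]
rails [(0.6, [286.0, 130.0, 348.0, 167.0])]
tray [(0.83, [257.0, 177.0, 326.0, 250.0])]
tray_handle [(0.88, [255.0, 177.0, 327.0, 248.0])]
cassette_a [(0.98, [260.0, 203.0, 312.0, 234.0]), (0.71, [275.0, 180.0, 324.0, 214.0])]
tip_box_
[... 285 characters left out ...]
t_positions': array([ 1.23939073,  0.33220316, -0.06471163,  1.46009133,  0.02161675,
        1.34987453, -0.08849099]), 'joint_vel': array([-0.00094881,  0.00171962,  0.00048456, -0.0017792 ,  0.00013551,
       -0.00034305,  0.00033261]), 'joint_torque': array([-4.46874947e-04, -6.23051834e+01,  2.39538588e-02, -3.90127015e+01,
       -6.13585208e-02,  3.14032123e-02,  2.86284319e-05]), 'ee_pos': array([ 0.18998084, -0.59546258,  0.22257773]), 'eef_rot': array([9.88101493e-01, 1.53803237e-01, 1.38999639e-05, 5.78481250e-05]), 'ft_force': array([ 0.9313853 , -0.38348793,  1.07862665]), 'torque': array([ 0.02750901, -0.00019599,  0.02307579]), 'grip_force': 0.0, 'width': 0.08702298516350138}
```

View pics/scene1.png

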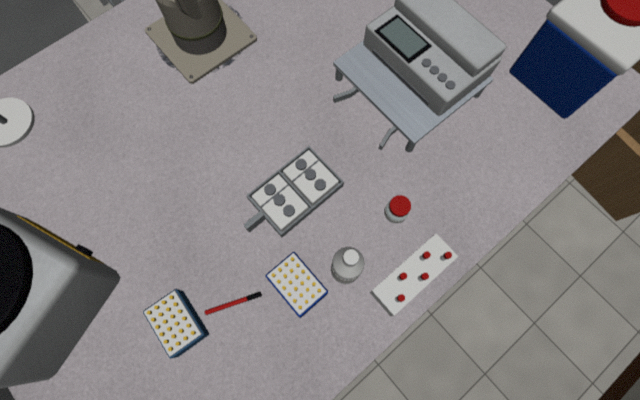

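View pics/side1.png

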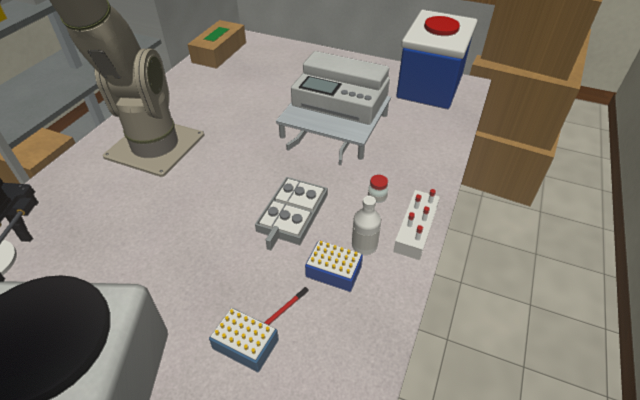

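The scene view shows the tray around (295,190), its fin at about (256,218), and the deck's front edge from (336,68) to (412,140). In the side view the tray is at (292,212) and the fin at (271,239). I'll enlarge both to get the corners.

Run:
```python
import cv2
a=cv2.imread('pics/scene1.png')[60:250,235:425]; b=cv2.imread('pics/side1.png')[95:265,245:405]
cv2.imwrite('pics/c1.png',cv2.resize(a,(590,590),interpolation=cv2.INTER_CUBIC))
cv2.imwrite('pics/c2.png',cv2.resize(b,None,fx=3.4,fy=3.4,interpolation=cv2.INTER_CUBIC))
```

```text
(no output)
```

View pics/c1.png

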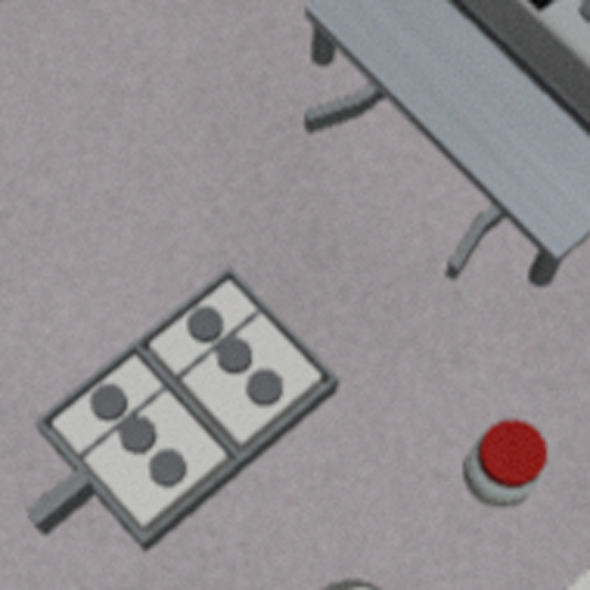

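View pics/c2.png

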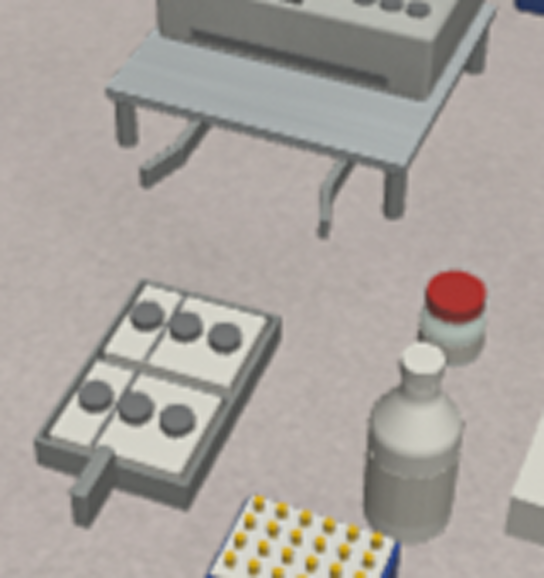

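c1 shows the rim corners at about (42,424), (229,273), (335,378) and (147,543), and the deck's front corners at (308,8) and (560,252). c2 shows the same rim corners at about (38,447), (143,282), (280,320) and (187,500). I'll fit both poses from these.

```bash
cat > fit.py <<'E'
from h import *
from scipy.optimize import least_squares
P={n:dict(np.load(n+'1.npz')) for n in('scene','side')}
C={'scene':lambda u,v:(235+u/3.105,60+v/3.105),'side':lambda u,v:(245+u/3.4,95+v/3.4)}
tray={'scene':[((-.1,.065,.03),(42,424)),((.1,.065,.03),(229,273)),((.1,-.065,.03),(336,378)),((-.1,-.065,.03),(147,541)),((-.151,0,.05),(36,514))],
'side':[((-.1,.065,.03),(38,444)),((.1,.065,.03),(143,281)),((.1,-.065,.03),(280,318)),((-.1,-.065,.03),(187,497)),((-.151,0,.05),(82,488))]}
stand={'scene':[((-.14,.15,.072),(308,8)),((-.14,-.15,.072),(560,252)),((-.185,.086,.025),(306,116)),((-.185,-.086,.025),(452,268))],
'side':[((-.14,.15,.072),(108,90)),((-.14,-.15,.072),(406,161)),((-.185,.086,.025),(142,170)),((-.185,-.086,.025),(323,228))]}
for nm,D in(('tray',tray),('stand',stand)):
  for cams in(('scene',),('side',),('scene','side')):
    def f(q):
        c,s=np.cos(q[2]),np.sin(q[2]);r=[]
        for n in cams:
            for X,uv in D[n]:
                w=(q[0]+c*X[0]-s*X[1],q[1]+s*X[0]+c*X[1],X[2])
                r+=list(w2px(P[n],w)-C[n](*uv))
        return np.array(r)
    best=min((least_squares(f,[.6,-.2,a],diff_step=1e-3,x_scale=[.1,.1,1]) for a in(0,1.5,3,-1.5)),key=lambda r:r.cost)
    print(nm,cams,best.x[:2].round(4),np.degrees(best.x[2]).round(2),best.fun.round(1).tolist())
E
sed -i 's/(q\[:2\]\/q\[2\]).round(1)/q[:2]\/q[2]/' h.py; python3 fit.py
python3 - <<'E'
from h import *
P=dict(np.load('scene1.npz'))
for n,u,v,z in(('cup',400,206,.065),('bottle',350,257,.17),('tipb',296,284,.066)): print(n,px2w(P,u,v,z))
E
```

```text
tray ('scene',) [ 0.5412 -0.0935] 91.58 [-1.5, -0.7, 0.7, -2.5, 1.7, -0.0, -0.2, 1.1, -0.6, 1.6]
tray ('side',) [ 0.5429 -0.0952] 91.16 [-0.8, -0.5, -0.1, -0.4, 1.0, 0.0, 0.7, -2.2, -0.7, 2.7]
tray ('scene', 'side') [ 0.5419 -0.094 ] 91.41 [-1.6, -0.5, 0.8, -2.2, 1.8, 0.4, -0.4, 1.4, -0.7, 1.8, -0.8, -0.8, -0.5, -0.8, 0.7, -0.4, 0.7, -2.6, -0.6, 2.3]
stand ('scene',) [0.4972 0.3294] 90.24 [-1.4, -0.7, 0.0, 1.7, 1.7, 1.2, -0.3, -2.2]
stand ('side',) [0.5006 0.327 ] 89.97 [-1.0, -0.2, 0.2, 1.8, 1.7, 0.9, -0.9, -2.4]
stand ('scene', 'side') [0.4983 0.3289] 90.16 [-1.2, -0.4, 0.1, 2.1, 1.8, 1.5, -0.2, -1.8, -1.4, -0.5, -0.1, 1.2, 1.5, 0.5, -1.2, -3.0]
cup [0.7377 0.0546]
bottle [ 0.7599 -0.1303]
tipb [ 0.7203 -0.2392]
```

>>> arm_command([
  {"rot":[0,0,7.4],"slide":[0.035,0.037,0],"grip":1},
  {"rot":[0,0,7.4],"slide":[0.035,0.037,0],"grip":1},
  {"rot":[0,0,7.4],"slide":[0.035,0.037,0],"grip":1},
  {"rot":[0,0,7.4],"slide":[0.035,0.037,0],"grip":1},
  {"rot":[0,0,7.4],"slide":[0.035,0.037,0],"grip":1},
  {"rot":[0,0,7.4],"slide":[0.035,0.037,0],"grip":1},
  {"rot":[0,0,7.4],"slide":[0.035,0.037,0],"grip":1},
  {"rot":[0,0,7.4],"slide":[0.035,0.037,0],"grip":1},
])

```text
time: 2.0
ee_pos: [0.4709, -0.2982, 0.2228]
eef_rot: [0.782, 0.623, 0.0, 0.0]
ft_force: [0.6, -0.9, -0.7]
width: 0.0868
grip_force: 0.0
```

>>> arm_command([
  {"rot":[0,0,7.4],"slide":[0.035,0.037,0],"grip":1},
  {"rot":[0,0,7.4],"slide":[0.035,0.037,0],"grip":1},
  {"rot":[0,0,0],"slide":[0.004,0,0],"grip":1},
  {"rot":[0,0,0],"slide":[0,0,0],"grip":1},
  {"rot":[0,0,0],"slide":[0,0,0],"grip":1},
  {"rot":[0,0,0],"slide":[0,0,0],"grip":1},
  {"rot":[0,0,0],"slide":[0,0,0],"grip":1},
  {"rot":[0,0,0],"slide":[0,0,0],"grip":1},
])

```text
time: 3.0
ee_pos: [0.5438, -0.2257, 0.2227]
eef_rot: [0.697, 0.717, 0.0, 0.0]
ft_force: [0.2, 0.2, 0.2]
width: 0.0872
grip_force: 0.0
```

Run:
```python
from h import *
p=snap('wrist','w1.png'); np.savez('w1.npz',**{k:np.array(p[k]) for k in('pixels','intrinsics','pose')})
print(np.array(p['pose']).round(3).tolist())
for n in('tray_handle','tray'): print(eyes.look_for(n,p)[:2])
s=sensors.read_state(); print(s['ee_pos'],s['eef_rot'],s['ft_force'],s['joint_positions'])
```

```text
[[1.0, 0.029, 0.009, 0.542], [0.03, -0.955, -0.296, -0.143], [-0.0, 0.296, -0.955, 0.384], [0.0, 0.0, 0.0, 1.0]]
[{'bbox': [257.9, 0.0, 378.0, 199.4], 'conf': 0.64}]
[{'bbox': [256.6, 0.7, 376.8, 197.7], 'conf': 0.67}]
[ 0.54394065 -0.22548567  0.22258622] [6.96600201e-01 7.17459516e-01 2.50460366e-05 3.80057245e-05] [ 0.05099328 -0.84294338  0.47726922] [ 0.73824295  0.29603679 -0.51635251  1.53917379  0.14830456  1.34547728
  0.23691207]
```

View pics/w1.png

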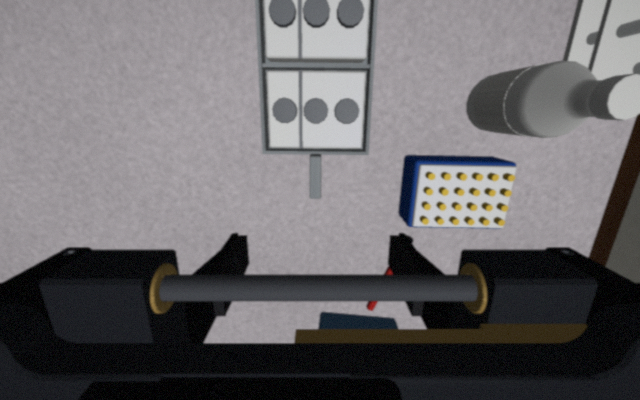

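The wrist view shows the fin at columns 310–322 and rows 154–198, and the tray's rear rim at row 152 from column 264 to 368.

Run:
```python
from h import *
P=dict(np.load('w1.npz'))
for n,u,v,z in(('fin back top',316,197,.05),('fin front top',316.5,156,.05),('RL',263.5,152,.03),('RR',368.5,152,.03),('midL',263,66,.03),('midR',371,66,.03),('topL',260,2,.03),('topR',376,2,.03)): print(n,px2w(P,u,v,z))
```

```text
fin back top [ 0.542  -0.2423]
fin front top [ 0.5412 -0.1929]
RL [ 0.4765 -0.193 ]
RR [ 0.6044 -0.1891]
midL [ 0.4785 -0.097 ]
midR [ 0.5994 -0.0934]
topL [ 0.4769 -0.0352]
topR [ 0.5994 -0.0315]
```

>>> arm_command([
  {"rot":[0,0,-0.5],"slide":[-0.002,0.004,-0.04],"grip":1},
  {"rot":[0,0,0],"slide":[0,0,-0.04],"grip":1},
  {"rot":[0,0,0],"slide":[0,0,-0.04],"grip":1},
  {"rot":[0,0,0],"slide":[0,0,-0.03],"grip":1},
  {"rot":[0,0,0],"slide":[0,0,-0.03],"grip":1},
  {"rot":[0,0,0],"slide":[0,0,-0.02],"grip":1},
  {"rot":[0,0,0],"slide":[0,0,-0.006],"grip":1},
  {"rot":[0,0,0],"slide":[0,0,0],"grip":1},
])

```text
time: 4.15
ee_pos: [0.5423, -0.2215, 0.017]
eef_rot: [0.7, 0.714, 0.0, 0.0]
ft_force: [1.1, -0.1, 0.1]
width: 0.0871
grip_force: 0.0
```

>>> arm_command([
  {"rot":[0,0,0],"slide":[0,0,0],"grip":0.3},
  {"rot":[0,0,0],"slide":[0,0,0],"grip":0.2},
  {"rot":[0,0,0],"slide":[0,0,0],"grip":0.1},
  {"rot":[0,0,0],"slide":[0,0,0],"grip":0},
  {"rot":[0,0,0],"slide":[0,0,0],"grip":0},
  {"rot":[0,0,0],"slide":[0,0,0],"grip":0},
  {"rot":[0,0,0],"slide":[0,0,0],"grip":0},
  {"rot":[0,0,0],"slide":[0,0,0],"grip":0},
], newtons=35)

```text
time: 5.15
ee_pos: [0.5417, -0.2215, 0.0165]
eef_rot: [0.7, 0.714, -0.0, -0.0]
ft_force: [-3.7, -0.3, 3.5]
width: 0.0148
grip_force: 2.2
```

>>> arm_command([
  {"rot":[0,0,0],"slide":[0,0,0],"grip":0},
  {"rot":[0,0,0],"slide":[0,0,0],"grip":0},
  {"rot":[0,0,-0.2],"slide":[-0.003,0.005,0],"grip":0},
  {"rot":[0,0,-0.2],"slide":[-0.005,0.01,0],"grip":0},
  {"rot":[0,0,-0.2],"slide":[-0.006,0.01,0],"grip":0},
  {"rot":[0,0,-0.2],"slide":[-0.006,0.01,0],"grip":0},
  {"rot":[0,0,-0.2],"slide":[-0.006,0.01,0],"grip":0},
  {"rot":[0,0,0],"slide":[-0.006,0.01,0],"grip":0},
], newtons=40)

```text
time: 6.15
ee_pos: [0.5095, -0.1656, 0.0166]
eef_rot: [0.706, 0.708, 0.0, 0.0]
ft_force: [1.5, -2.1, -2.8]
width: 0.014
grip_force: 40.0
```

>>> arm_command([
  {"rot":[0,0,0],"slide":[-0.006,0.01,0],"grip":0},
  {"rot":[0,0,0],"slide":[-0.005,0.01,0],"grip":0},
  {"rot":[0,0,0],"slide":[0,0.01,0],"grip":0},
  {"rot":[0,0,0],"slide":[0,0.005,0],"grip":0},
  {"rot":[0,0,0],"slide":[0,0,0],"grip":0},
  {"rot":[0,0,0],"slide":[0,0,0],"grip":0},
  {"rot":[0,0,0],"slide":[0,0,0],"grip":0},
  {"rot":[0,0,0],"slide":[0,0,0],"grip":0},
])

```text
time: 7.15
ee_pos: [0.4991, -0.1308, 0.0165]
eef_rot: [0.706, 0.709, 0.0, -0.0]
ft_force: [-1.2, 4.3, -1.7]
width: 0.0139
grip_force: 40.0
```

Run:
```python
from h import *
p=snap('wrist','w2.png'); np.savez('w2.npz',**{k:np.array(p[k]) for k in('pixels','intrinsics','pose')})
q=snap('scene','s2.png'); np.savez('s2.npz',**{k:np.array(q[k]) for k in('pixels','intrinsics','pose')})
for n in('tray','stand','rails'): print(n,eyes.look_for(n,q)[:2],eyes.look_for(n,p)[:2])
s=sensors.read_state(); print({k:s[k] for k in('ee_pos','eef_rot','ft_force','torque','grip_force','width')})
a=p['pixels'][:260,:,::-1]; b=q['pixels'][40:220,255:505,::-1]
cv2.imwrite('pics/m2.png',np.vstack([cv2.resize(a,None,fx=1,fy=1),np.zeros((4,640,3),np.uint8)]))
cv2.imwrite('pics/n2.png',cv2.resize(b,None,fx=3.2,fy=3.2,interpolation=cv2.INTER_CUBIC))
```

```text
tray [{'bbox': [285.9, 114.6, 361.3, 191.3], 'conf': 0.92}] [{'bbox': [174.8, 0.6, 461.8, 315.7], 'conf': 0.78}]
stand [{'bbox': [334.2, 1.1, 507.0, 154.3], 'conf': 0.86}] []
rails [{'bbox': [330.5, 87.2, 397.3, 150.2], 'conf': 0.56}] []
{'ee_pos': array([ 0.49890625, -0.13163926,  0.01650979]), 'eef_rot': array([ 7.06018372e-01,  7.08193516e-01, -1.90880354e-05,  2.58518097e-05]), 'ft_force': array([-0.13323313,  2.14511067, -2.77087009]), 'torque': array([ 0.61795665,  0.03112224, -0.00136321]), 'grip_force': 39.97976339422166, 'width': 0.013764944724046973}
```

View pics/w2.png

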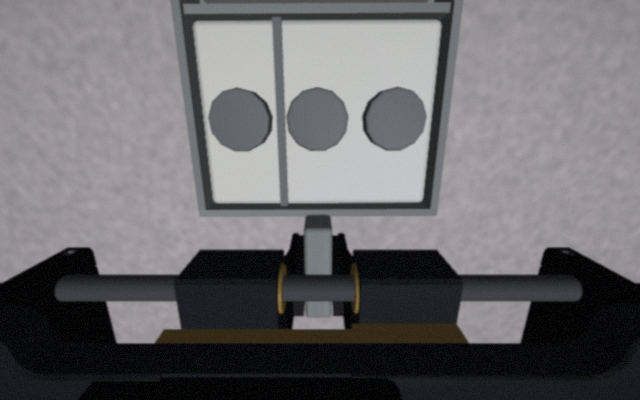

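View pics/n2.png

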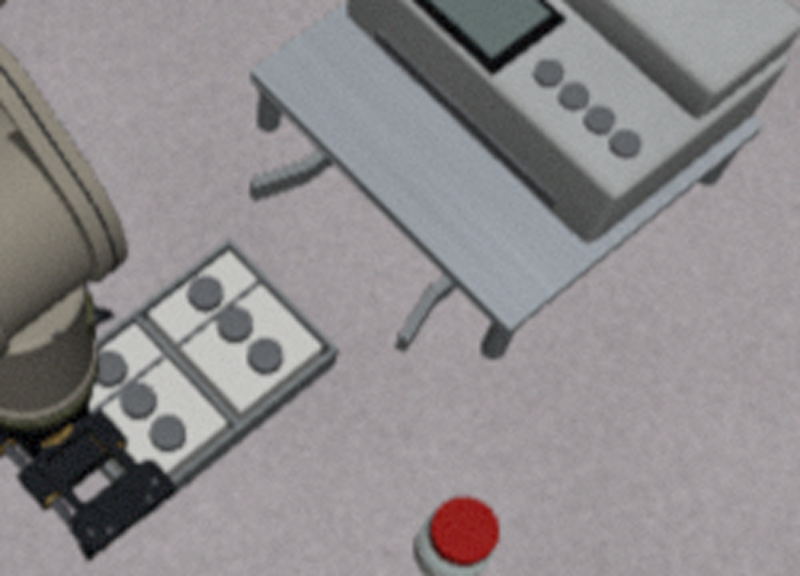

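The wrist view shows the fin held centred at (318,260) and the tray square to the tool. The scene crop shows the tray's front corners at (229,245) and (333,350), the rail tips at (253,184) and (403,342), and the deck corners at (254,75), (508,329) and (758,126).

Run:
```python
from h import *
P=dict(np.load('s2.npz'));W=dict(np.load('w2.npz'))
f=lambda u,v,z:px2w(P,255+u/3.2-.35,40+v/3.2-.35,z)
for n,u,v,z in(('trayFL',229,244,.03),('trayFR',335,350,.03),('tipL',254,182,.025),('tipR',402,340,.025),('railL at deck',322,157,.025),('railR at deck',443,283,.025),('deckL',254,75,.072),('deckR',508,329,.072),('deckRR',758,124,.072)): print(n,f(u,v,z))
for n,u,v in(('RL',201,214),('RR',437,214),('FL',175,3),('FR',462,3)): print(n,px2w(W,u,v,.03))
print([ (n,w2px(P,X)) for n,X in(('x',(.5,.144,.025)),)])
```

```text
trayFL [0.4375 0.0908]
trayFR [0.5614 0.0933]
tipL [0.4052 0.1457]
tipR [0.5875 0.1413]
railL at deck [0.4235 0.2041]
railR at deck [0.572  0.2005]
deckL [0.3526 0.1887]
deckR [0.644 0.187]
deckRR [0.6436 0.4635]
RL [ 0.4354 -0.102 ]
RR [ 0.5637 -0.1014]
FL [ 0.4353 -0.0029]
FR [ 0.5623 -0.0023]
[('x', array([357.75334653, 121.56502062]))]
```

>>> arm_command([
  {"rot":[0,0,0],"slide":[-0.001,0.005,0],"grip":0},
  {"rot":[0,0,0],"slide":[-0.001,0.01,0],"grip":0},
  {"rot":[0,0,0],"slide":[0,0.01,0],"grip":0},
  {"rot":[0,0,0],"slide":[0,0.01,0],"grip":0},
  {"rot":[0,0,0],"slide":[0,0.01,0],"grip":0},
  {"rot":[0,0,0],"slide":[0,0.01,0],"grip":0},
  {"rot":[0,0,0],"slide":[0,0.01,0],"grip":0},
  {"rot":[0,0,0],"slide":[0,0.01,0],"grip":0},
])

```text
time: 8.55
ee_pos: [0.4969, -0.0558, 0.0166]
eef_rot: [0.706, 0.708, 0.0, 0.0]
ft_force: [0.4, -3.1, -2.8]
width: 0.0135
grip_force: 40.0
```

>>> arm_command([
  {"rot":[0,0,0],"slide":[0,0.01,0],"grip":0},
  {"rot":[0,0,0],"slide":[0,0.01,0],"grip":0},
  {"rot":[0,0,0],"slide":[0,0.01,0],"grip":0},
  {"rot":[0,0,0],"slide":[0,0.01,0],"grip":0},
  {"rot":[0,0,0],"slide":[0,0.01,0],"grip":0},
  {"rot":[0,0,0],"slide":[0,0.01,0],"grip":0},
  {"rot":[0,0,0],"slide":[0,0.01,0],"grip":0},
  {"rot":[0,0,0],"slide":[0,0.01,0],"grip":0},
])

```text
time: 9.55
ee_pos: [0.4969, 0.0242, 0.0165]
eef_rot: [0.706, 0.708, -0.0, -0.0]
ft_force: [0.2, -2.2, -3.0]
width: 0.0134
grip_force: 40.0
```

Run:
```python
from h import *
p=snap('wrist','w3.png'); q=snap('scene','s3.png')
s=sensors.read_state(); print({k:s[k] for k in('ee_pos','eef_rot','ft_force','torque')})
a=p['pixels'][:230,:,::-1]; b=q['pixels'][40:180,255:465,::-1]
cv2.imwrite('pics/m3.png',np.vstack([cv2.resize(a,(560,200)),cv2.resize(b,(560,373),interpolation=cv2.INTER_CUBIC)]))
```

```text
{'ee_pos': array([0.49693565, 0.02561597, 0.01663332]), 'eef_rot': array([ 7.05266280e-01,  7.08942156e-01,  5.84692051e-04, -3.90078573e-04]), 'ft_force': array([ 0.57050082,  1.42362072, -3.87079683]), 'torque': array([ 0.37687273,  0.00694666, -0.00614136])}
```

View pics/m3.png

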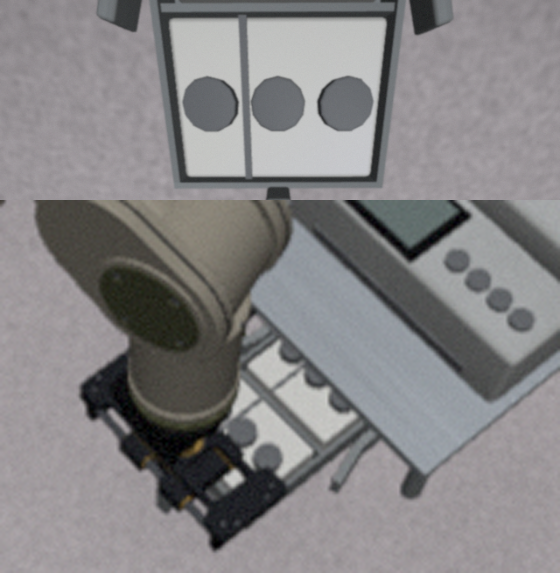

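The wrist strip shows the tray (columns 158–398 near the rails) between the rail tips (about 138 and 415), with slightly less gap on the right. I'll move 1 mm left and carry on.

>>> arm_command([
  {"rot":[0,0,0],"slide":[-0.001,0.008,0],"grip":0},
  {"rot":[0,0,0],"slide":[0,0.009,0],"grip":0},
  {"rot":[0,0,0],"slide":[0,0.009,0],"grip":0},
  {"rot":[0,0,0],"slide":[0,0.009,0],"grip":0},
  {"rot":[0,0,0],"slide":[0,0.009,0],"grip":0},
  {"rot":[0,0,0],"slide":[0,0.009,0],"grip":0},
  {"rot":[0,0,0],"slide":[0,0.007,0],"grip":0},
  {"rot":[0,0,0],"slide":[0,0.004,0],"grip":0},
])

```text
time: 10.65
ee_pos: [0.4959, 0.0881, 0.0166]
eef_rot: [0.706, 0.708, 0.0, -0.0]
ft_force: [-0.4, -3.5, -3.6]
width: 0.0139
grip_force: 40.0
```

>>> arm_command([
  {"rot":[0,0,0],"slide":[0,0.001,0],"grip":0},
  {"rot":[0,0,0],"slide":[0,0.001,0],"grip":0},
  {"rot":[0,0,0],"slide":[0,0.001,0],"grip":0},
  {"rot":[0,0,0],"slide":[0,0.001,0],"grip":0},
  {"rot":[0,0,0],"slide":[0,0.001,0],"grip":0},
  {"rot":[0,0,0],"slide":[0,0.001,0],"grip":0},
  {"rot":[0,0,0],"slide":[0,0.001,0],"grip":0},
  {"rot":[0,0,0],"slide":[0,0.001,0],"grip":0},
])

```text
time: 11.65
ee_pos: [0.496, 0.0956, 0.0166]
eef_rot: [0.706, 0.708, 0.0, 0.0]
ft_force: [0.2, -3.0, -2.7]
width: 0.0135
grip_force: 40.0
```

>>> arm_command([
  {"rot":[0,0,0],"slide":[0,0.001,0],"grip":0},
  {"rot":[0,0,0],"slide":[0,0.001,0],"grip":0},
  {"rot":[0,0,0],"slide":[0,0.001,0],"grip":0},
  {"rot":[0,0,0],"slide":[0,0.001,0],"grip":0},
  {"rot":[0,0,0],"slide":[0,0.001,0],"grip":0},
  {"rot":[0,0,0],"slide":[0,0.001,0],"grip":0},
  {"rot":[0,0,0],"slide":[0,0.001,0],"grip":0},
  {"rot":[0,0,0],"slide":[0,0.001,0],"grip":0},
])

```text
time: 12.65
ee_pos: [0.496, 0.1036, 0.0166]
eef_rot: [0.706, 0.708, 0.0, 0.0]
ft_force: [0.2, -3.5, -3.4]
width: 0.0132
grip_force: 40.0
```

>>> arm_command([
  {"rot":[0,0,0],"slide":[0,0.001,0],"grip":0},
  {"rot":[0,0,0],"slide":[0,0.001,0],"grip":0},
  {"rot":[0,0,0],"slide":[0,0.001,0],"grip":0},
  {"rot":[0,0,0],"slide":[0,0.001,0],"grip":0},
  {"rot":[0,0,0],"slide":[0,0.001,0],"grip":0},
  {"rot":[0,0,0],"slide":[0,0.001,0],"grip":0},
  {"rot":[0,0,0],"slide":[0,0.001,0],"grip":0},
  {"rot":[0,0,0],"slide":[0,0.001,0],"grip":0},
])

```text
time: 13.65
ee_pos: [0.4959, 0.1101, 0.0165]
eef_rot: [0.706, 0.708, -0.001, 0.001]
ft_force: [-0.4, -9.1, -0.6]
width: 0.0137
grip_force: 40.0
```

Contact: about 6 N over the roughly 3 N of drag. I'll press gently to about 15 N in all.

>>> arm_command([
  {"rot":[0,0,0],"slide":[0,0.001,0],"grip":0},
  {"rot":[0,0,0],"slide":[0,0.001,0],"grip":0},
  {"rot":[0,0,0],"slide":[0,0.001,0],"grip":0},
  {"rot":[0,0,0],"slide":[0,0,0],"grip":0},
  {"rot":[0,0,0],"slide":[0,0,0],"grip":0},
  {"rot":[0,0,0],"slide":[0,0,0],"grip":0},
  {"rot":[0,0,0],"slide":[0,0,0],"grip":0},
  {"rot":[0,0,0],"slide":[0,0,0],"grip":0},
])

```text
time: 14.65
ee_pos: [0.4959, 0.1119, 0.0165]
eef_rot: [0.707, 0.708, -0.001, 0.001]
ft_force: [-1.1, -11.7, 1.7]
width: 0.0139
grip_force: 40.0
```

Run:
```python
from h import *
for i in range(5):
    eyes.camera('wrist'); s=sensors.read_state(); print(s['ft_force'].round(1),s['ee_pos'].round(4))
```

```text
[ -1.4 -12.4   0.5] [0.4959 0.1119 0.0165]
[ -2.1 -11.5   1.8] [0.4959 0.1119 0.0165]
[ -2.2 -12.    1.5] [0.4959 0.112  0.0165]
[ -0.9 -12.4   0.7] [0.4959 0.112  0.0165]
[ -0.5 -11.6   1. ] [0.4959 0.1119 0.0165]
```

>>> arm_command([
  {"rot":[0,0,0],"slide":[0,0.001,0],"grip":0},
  {"rot":[0,0,0],"slide":[0,0.001,0],"grip":0},
  {"rot":[0,0,0],"slide":[0,0.001,0],"grip":0},
  {"rot":[0,0,0],"slide":[0,0,0],"grip":0},
  {"rot":[0,0,0],"slide":[0,0,0],"grip":0},
  {"rot":[0,0,0],"slide":[0,0,0],"grip":0},
  {"rot":[0,0,0],"slide":[0,0,0],"grip":0},
  {"rot":[0,0,0],"slide":[0,0,0],"grip":0},
])

```text
time: 15.9
ee_pos: [0.496, 0.1137, 0.0165]
eef_rot: [0.707, 0.707, -0.002, 0.001]
ft_force: [-3.0, -16.8, 3.2]
width: 0.0134
grip_force: 40.0
```

Run:
```python
from h import *
for i in range(5):
    eyes.camera('wrist'); s=sensors.read_state(); print(s['ft_force'].round(1),s['ee_pos'].round(4),s['eef_rot'].round(4))
```

```text
[ -1.6 -16.9   3. ] [0.496  0.1137 0.0165] [ 0.7069  0.7073 -0.0021  0.0013]
[ -2.1 -16.7   3.6] [0.496  0.1137 0.0165] [ 0.7069  0.7073 -0.0021  0.0013]
[ -2.1 -16.6   3.8] [0.496  0.1137 0.0165] [ 0.7069  0.7073 -0.0021  0.0013]
[ -2.4 -16.4   2.5] [0.496  0.1137 0.0165] [ 0.7069  0.7073 -0.0021  0.0013]
[ -2.1 -16.    4.5] [0.496  0.1137 0.0165] [ 0.7069  0.7073 -0.0021  0.0013]
```

Holding at about 13 N over the drag. I'll ease back slowly before letting go, so that the spring doesn't kick the tray.

>>> arm_command([
  {"rot":[0,0,0],"slide":[0,-0.001,0],"grip":0},
  {"rot":[0,0,0],"slide":[0,-0.001,0],"grip":0},
  {"rot":[0,0,0],"slide":[0,-0.001,0],"grip":0},
  {"rot":[0,0,0],"slide":[0,-0.001,0],"grip":0},
  {"rot":[0,0,0],"slide":[0,0,0],"grip":0},
  {"rot":[0,0,0],"slide":[0,0,0],"grip":0},
  {"rot":[0,0,0],"slide":[0,0,0],"grip":0},
  {"rot":[0,0,0],"slide":[0,0,0],"grip":0},
])

```text
time: 17.15
ee_pos: [0.4958, 0.1136, 0.0165]
eef_rot: [0.706, 0.708, -0.0, -0.0]
ft_force: [-0.9, -3.0, -3.1]
width: 0.0134
grip_force: 40.0
```

Run:
```python
from h import *
for i in range(3):
    eyes.camera('wrist'); s=sensors.read_state(); print(s['ft_force'].round(1),s['ee_pos'].round(4),s['eef_rot'].round(4))
```

```text
[-1.7 -3.6 -2.3] [0.4959 0.1135 0.0165] [ 7.059e-01  7.083e-01 -1.000e-04 -0.000e+00]
[-0.9 -3.9 -3. ] [0.4959 0.1136 0.0165] [ 0.7059  0.7083 -0.     -0.    ]
[-1.2 -3.1 -2.6] [0.4959 0.1136 0.0165] [ 0.7059  0.7083 -0.     -0.    ]
```

>>> arm_command([
  {"rot":[0,0,0],"slide":[0,-0.0008,0],"grip":0},
  {"rot":[0,0,0],"slide":[0,0,0],"grip":0},
  {"rot":[0,0,0],"slide":[0,0,0],"grip":0},
  {"rot":[0,0,0],"slide":[0,0,0],"grip":0.25},
  {"rot":[0,0,0],"slide":[0,0,0],"grip":0.4},
  {"rot":[0,0,0],"slide":[0,0,0],"grip":0.6},
  {"rot":[0,0,0],"slide":[0,0,0],"grip":0.6},
  {"rot":[0,0,0],"slide":[0,0,0],"grip":0.6},
], newtons=10)

```text
time: 18.3
ee_pos: [0.496, 0.1127, 0.0166]
eef_rot: [0.706, 0.708, 0.0, 0.0]
ft_force: [-1.0, 0.4, 0.3]
width: 0.0496
grip_force: 0.0
```

Run:
```python
from h import *
p=snap('wrist','w4.png'); s=sensors.read_state(); print(s['ft_force'].round(1),s['ee_pos'].round(4),s['width'],s['grip_force'])
```

```text
[0.  0.7 0.3] [0.496  0.1127 0.0166] 0.05079382304850269 0.0
```

View pics/w4.png

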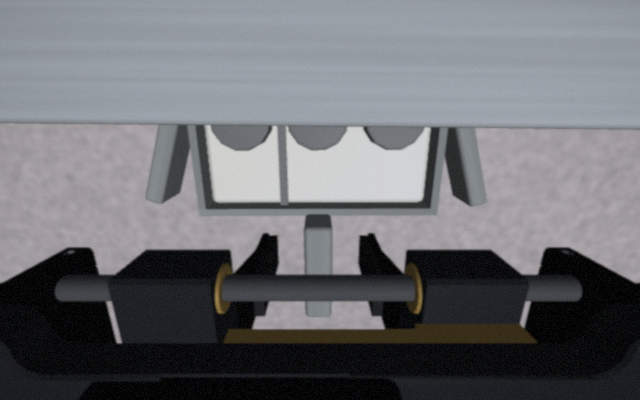

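The fingers are clear of the fin, and the tray sits straight between the rails with its rear rim still at row 213, so it hasn't backed out noticeably. Now I'll go straight up.

>>> arm_command([
  {"rot":[0,0,0],"slide":[0,0,0.01],"grip":0.6},
  {"rot":[0,0,0],"slide":[0,0,0.02],"grip":0.6},
  {"rot":[0,0,0],"slide":[0,0,0.03],"grip":0.6},
  {"rot":[0,0,0],"slide":[0,0,0.03],"grip":0.6},
  {"rot":[0,0,0],"slide":[0,-0.02,0.03],"grip":0.6},
  {"rot":[0,0,0],"slide":[0,-0.03,0.03],"grip":0.6},
  {"rot":[0,0,0],"slide":[0,-0.03,0.02],"grip":0.6},
  {"rot":[0,0,0],"slide":[0,-0.02,0],"grip":0.6},
])

```text
time: 19.35
ee_pos: [0.4969, 0.0115, 0.189]
eef_rot: [0.706, 0.708, 0.001, 0.002]
ft_force: [-0.3, 0.2, -0.4]
width: 0.0523
grip_force: 0.0
```

Run:
```python
from h import *
p=snap('wrist','w5.png'); q=snap('side','s5.png'); s=sensors.read_state(); print(s['ft_force'].round(1),s['ee_pos'].round(4),s['time'])
cv2.imwrite('pics/m5.png',np.vstack([cv2.resize(p['pixels'][:230,:,::-1],(700,252)),cv2.resize(q['pixels'][50:200,150:450,::-1],(700,340),interpolation=cv2.INTER_CUBIC)]))
```

```text
[-0.  -0.8  0.1] [0.4961 0.0105 0.1874] 19.45
```

View pics/m5.png

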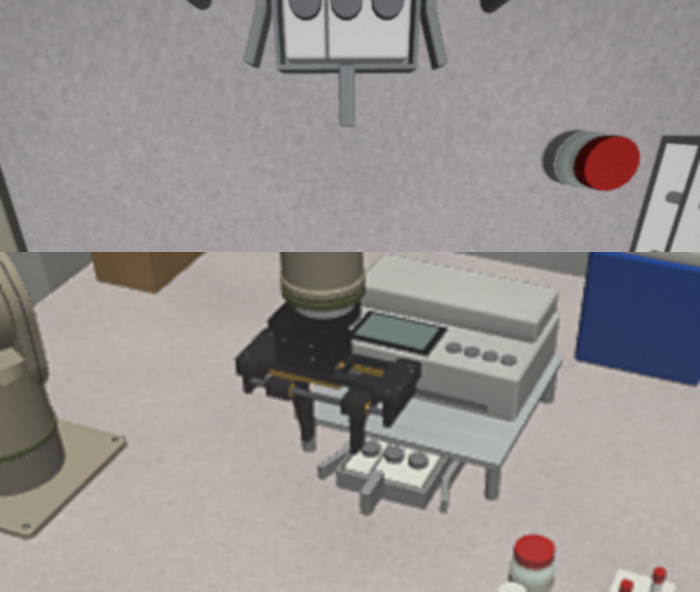

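The tray sits straight under the deck with the cassettes flat, the gripper is clear of it, and the cup hasn't moved. I'm handing the job in.

```bash
python3 -c "
from bench import order; print(order.close_job())"
```

```text
the job is handed in; nothing more can be done
None
```

The tray is in under the deck, straight between the rails. It met the buffer and was pressed with about 13 N over the drag (16.9 N in all at most), held for about a second, then eased off and let go still against the buffer, and the job is handed in.

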